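Clear the plate seam and snap the carrier's clip cover home

ROBOT

A 7-joint arm with a two-finger parallel gripper is mounted at the origin on the work surface. World frame = base frame: x ahead of the robot, y to its left, z up, the work surface at z = 0. Lengths are in mm, angles in rad, forces in N, time in s.
With the tool pointing down it reaches from about 350 to 900 mm from the base axis. Payload 7.2 kg.
Tool frame: the origin (TCP) lies midway between the tips of the shut fingers; the grasp point (between the pads) lies 19 mm behind it; z points along the fingers, y is the direction in which the jaws open and shut (so a half turn about z gives the same grasp; the last joint's range is limited). The gripper opens to 88 mm and grips with 3 to 60 N. Pads are 20 mm wide; open, the fingers measure 115 mm over their backs; the gripper's body (75 mm by 178 mm) begins 61 mm behind the grasp point.
Start: joints at [-1.3, 0.411, -0.013, 1.596, 0.006, 1.134, -0.082], TCP at [207.732, 589.471, 222.653] pointing down, gripper open.
Joint ranges: [-2.95, 2.95], [-0.29, 1.99], [-1.47, 1.44], [0.14, 2.54], [-1.03, 4.17], [0.13, 1.85], [-2.86, 2.86]. Speed limits (rad/s): [2.39, 2.39, 3.01, 3.01, 3.14, 3.14, 3.14].

INTERFACE

Orientations are given as a unit quaternion [w, x, y, z].
In Python, from plant import status, optics, r gives the robot as it stands. The module is installed in compiled form; this text tells all that it offers.
- The arm moves only by the tool play_rows, never from a script. Its argument "moves" is a list of rows, each a list of 7 numbers: the shift along the world's x, y, z in cm, then the turn, a rotation vector about the world's x, y, z in degrees, then the gripper command: -1 is fully open, 1 is shut, values between are in proportion. In form: [[dx, dy, dz, wx, wy, wz, claw], ...]. A call has 1 to 20 rows; each row is the pose to reach, as a shift and turn from the pose commanded when the call began; what a row does not reach only later rows make up. A row lasts 1/8 s, in which the tool goes at most 62.5 mm and 10.7 degrees, less where a joint would pass 70% of its speed; a pose out of reach is approached as far as the arm can. A call with a gripper value outside its range is refused whole. The fingers move at their own pace and stop on an object; "squeeze" is the grip in N (left out, the last holds). Time passes only in rows, so rows that repeat a pose let the fingers close. It gives the time, the measured TCP pose, the force and the opening at its end, in the units of the state.
- status.state(): the state, without advancing time (a new reading comes with each control period).
- optics.grab_frame(name): name is "side" or "top" or "wrist"; returns a dict with "img" (420x560x3 uint8, red, green, blue), "vfov" (degrees; the focal length in pixels is half the picture's height over the tangent of half this angle, whatever the lens; pixels are square), "cx", "cy" (the principal point, pixels), "R" (3x3) and "t" (3): a world point X has camera coordinates R X + t. Camera axes: x right, y down, z forward; pixel columns grow to the right and rows downward; lengths in mm; the calibration is good to about 2 mm. A picture is of the moment at which its call begins. There is no depth.
- r.hand_in(): hands the job in, once; it reports no verdict.
The state is a dict: "t": time; "joint_positions": joint angles; "joint_velocities": joint speeds; "joint_torque": joint torques, N m; "tool_pos": TCP position; "tcp_rot": TCP orientation; "wrist_force": force on the tool from outside, world axes, zero at the start; "wrist_torque": the same for the moment, N m; "gripper_width": finger opening in mm.
Only numpy, scipy, OpenCV 4.12 (cv2) and the standard library are available. Lean on these libraries where they do the work, as an engineer would, in place of code of your own. Each camera call takes 0.05 s, during which the arm holds its last target.

TASK

Close up the copper-plate carrier: take the red-handled stylus out of its wooden stand and, holding it upright with its tip down in the groove between the aluminium rail and the copper plate, run it slowly (about 3 cm per second) along the whole seam, from the end with the blue dot to the end by the orange clip cover. Then press the middle of the orange cover straight down with the stylus tip until the resistance suddenly gives way and the cover snaps fully home, and keep pressing firmly (about 10 N): finish like that, still holding the stylus and pushing. Touch the cover only with the stylus, and leave the other things on the table where they are.

Things in the scene. Friction and masses are not known exactly. Their poses are not given: they have to be found in the camera images.
- carrier: Fixed dark board 190 (x) x 250 (y) x 8 mm, origin at its underside, 5 mm towards -y from its middle. On it an aluminium rail (robot's side, -x) and a copper plate, tops 16 mm above the table. The seam between them is a straight groove along y at x = -30 mm, 12 mm wide, floor 8 mm above the table. Blue dot at its start (y = -75 mm); orange clip cover beyond its other end (y = +92 mm).
- seam0 (a point): Start of the seam, on the groove's floor, at the blue dot: carrier (-30, -75, 8) mm.
- seam1 (a point): On the groove's floor a quarter of the way along, 30 mm after seam0.
- seam2 (a point): On the groove's floor half-way along, 60 mm after seam0.
- seam3 (a point): On the groove's floor three quarters along, 90 mm after seam0.
- seam4 (a point): End of the seam on the groove's floor, 120 mm after seam0, 25 mm short of the orange cover's edge.
- cover_pad (a point): Middle of the top of the orange cover (black disc of 16 mm), to be pressed here. It is a loose plate 48 (carrier x) x 44 x 8 mm at carrier (-30, +92) mm, a plug under it guided in a socket, resting on two spring ears at its -x and +x sides.
- cover: The orange cover, origin at the middle of its plate's underside. Its top is 48 mm above the table when raised and 36 mm when snapped home on a solid stop. Pressed down, it meets a resistance of 8 to 17 N, which drops suddenly 4 to 7 mm down, and the ears then push it home. The ears' tops are 41.5 mm above the table, 42 mm apart, and move out by 3 mm as it passes.
- stylus_grip (a point): Centre of the stylus's red handle, a square bar 20 x 20 x 70 mm, sides along this frame's x and y, its z up the handle. Grasp it here from above (35 mm of handle above and below). The stylus's tip is 85 mm below this point along -z. Mass about 80 g. In the stand this point is about 95 mm above the table.
- stylus_tip (a point): Very end of the stylus's steel tip, a ball 6 mm across; above it a 6 mm neck to 12 mm up, then a 10 mm round shaft to 50 mm up, where the handle begins.
- stand: Fixed wooden block 70 x 70 x 60 mm, origin at the centre of its underside; a 13 mm hole, 55 mm deep, in the middle of its top holds the stylus upright, the handle resting on the block. Lift the stylus 55 mm or more straight up to clear it.
- ink_tin: Bystander: ink tin, 70 mm across, 55 mm tall, origin under its centre.
- cup: Bystander: clear cup, 72 mm across, 90 mm tall, origin under its centre.
- water: Bystander: water bottle, 64 mm across, 190 mm tall, origin under its centre.
- brayer: Bystander: ink roller, 120 mm wide and 170 mm long with its wooden handle, 36 mm tall, origin under the roller.
- set_square: Bystander: flat aluminium triangle, 120 x 120 x 5 mm, origin under its middle.
- phone: Bystander: black phone, 75 x 150 x 9 mm, origin under its centre.
Things that resemble listed ones, but are neither listed nor needed, are in the scene too. What is meant by the part that bears stylus_grip is not green or pink, and is the smaller of those in its own colour.

How it is judged (in metres and radians):
On the way, in this order (a step that is already met when the one before it is completed fails the run):
1. stylus tip down in the groove at the start of the seam, level with the blue dot, moving slowly, stylus held upright (horizontal distance between stylus_tip and seam0 below 0.01 m and z of stylus_tip in the frame of carrier below 0.0145 m and angle between stylus_grip's own z axis and vertical below 0.4 rad and linear speed of stylus below 0.08 m/s and contact force between the fingers and stylus above 1 N), for 0.05 s.
2. stylus tip down in the groove a quarter of the way, moving slowly, stylus held upright (horizontal distance between stylus_tip and seam1 below 0.01 m and z of stylus_tip in the frame of carrier below 0.0145 m and angle between stylus_grip's own z axis and vertical below 0.4 rad and linear speed of stylus below 0.08 m/s and contact force between the fingers and stylus above 1 N), for 0.05 s.
3. stylus tip down in the groove half-way, moving slowly, stylus held upright (horizontal distance between stylus_tip and seam2 below 0.01 m and z of stylus_tip in the frame of carrier below 0.0145 m and angle between stylus_grip's own z axis and vertical below 0.4 rad and linear speed of stylus below 0.08 m/s and contact force between the fingers and stylus above 1 N), for 0.05 s.
4. stylus tip down in the groove three quarters of the way, moving slowly, stylus held upright (horizontal distance between stylus_tip and seam3 below 0.01 m and z of stylus_tip in the frame of carrier below 0.0145 m and angle between stylus_grip's own z axis and vertical below 0.4 rad and linear speed of stylus below 0.08 m/s and contact force between the fingers and stylus above 1 N), for 0.05 s.
5. stylus tip down in the groove at the end of the seam, short of the orange cover, moving slowly, stylus held upright (horizontal distance between stylus_tip and seam4 below 0.01 m and z of stylus_tip in the frame of carrier below 0.0145 m and angle between stylus_grip's own z axis and vertical below 0.4 rad and linear speed of stylus below 0.08 m/s and contact force between the fingers and stylus above 1 N), for 0.05 s.
6. the cover snapped home under the stylus's push (z of cover_pad in the frame of carrier below 0.0375 m and angle between cover_pad's own z axis and vertical below 0.08 rad and contact force between stylus and cover above 3 N and contact force between the fingers and stylus above 1 N), for 0.2 s.
At the end, for the whole second after the job is handed in: The orange cover is fully home (its top within 1.5 mm of its lowest place, level within 0.08 rad), the stylus is in the fingers, upright within 0.3 rad, its tip within 15 mm of the cover's middle, and it still pushes on the cover with more than 3 N, through the last second (all of step 6 and horizontal distance between stylus_tip and cover_pad below 0.015 m and angle between stylus_grip's own z axis and vertical below 0.3 rad and linear speed of cover below 0.02 m/s and contact force between stylus and stand below 0.3 N); the arm keeps its last pose, push and grip.
It fails at once if the cover is touched by the gripper or the arm (contact force between any of the fingers, the arm and cover above 1 N).
It fails at once if a bystander (tin, cup, bottle, roller, set square or phone) is displaced by more than 3 cm (distance of any of ink_tin, cup, water, brayer, set_square, phone from where it was at the start of the episode above 0.03 m).
It also fails if it takes over 61 s, if anything falls off the work surface, if the arm or the gripper's body presses on something with over 40 N, if the wrist force passes 120 N, or if a joint passes its speed limit or range.

## Working session

There is one attempt and no reset: what is moved stays moved. The work goes in short steps, Python scripts to look and compute and a tool call to move; the robot and the scene stay as the last step left them, time stands still between calls to the robot, and variables do not carry over. Pictures are saved under pics/ and viewed, and the job is handed in when it is done.

Besides the shell and the picture viewer there is one more tool, called after "Call:" by a JSON object that holds its "method" and its "body". play_rows: Moves the arm, as the interface text tells. Its arguments: {"type":"object","properties":{"moves":{"type":"array","items":{"type":"array","items":{"type":"number"}}},"squeeze":{"type":"number"}},"required":["moves"]}

```bash
mkdir -p pics; cat > h.py <<'E'
import numpy as np,cv2
from plant import status,optics,r
def grab(n,f=None):
    d=optics.grab_frame(n)
    if f: cv2.imwrite('pics/'+f,cv2.cvtColor(d['img'],cv2.COLOR_RGB2BGR))
    return d
def ray(d,u,v):
    f=d['img'].shape[0]/2/np.tan(np.radians(d['vfov'])/2)
    R=np.array(d['R']);t=np.array(d['t'])
    return -R.T@t, R.T@np.array([(u-d['cx'])/f,(v-d['cy'])/f,1.])
def onz(d,u,v,z):
    c,k=ray(d,u,v); return c+k*(z-c[2])/k[2]
def proj(d,X):
    f=d['img'].shape[0]/2/np.tan(np.radians(d['vfov'])/2)
    p=np.array(d['R'])@np.array(X)+np.array(d['t']); return f*p[0]/p[2]+d['cx'],f*p[1]/p[2]+d['cy']
E
python3 - <<'E'
from h import *
import pickle
D={n:grab(n,n+'0.png') for n in('side','top','wrist')}
pickle.dump(D,open('D0.pkl','wb'))
for n in D: print(n,D[n]['vfov'],D[n]['cx'],D[n]['cy'],ray(D[n],280,210))
print(status.state())
E
```

```text
side 55.67869942239447 276.5780690113577 205.00338896286394 (array([319.00464169, 554.26630638, 807.49805273]), array([ 0.23480369, -0.58419511, -0.7770555 ]))
top 42.513411138190044 274.5251135494783 203.83086471499584 (array([ 479.70493295,    6.19467505, 1321.98239978]), array([ 0.05332302, -0.00125182, -0.99869342]))
wrist 68.41325568763989 276.16073719947326 201.6182027539821 (array([138.9067148 , 614.45118933, 384.51561184]), array([ 0.28030833, -0.08763879, -0.9563667 ]))
{'t': 0.15, 'joint_positions': array([-1.30018512,  0.41168802, -0.01267329,  1.59681243,  0.00556316,
        1.13430539, -0.08221128]), 'joint_velocities': array([ 0.00034362, -0.00321406,  0.00100722, -0.00103484, -0.00023507,
       -0.00098663,  0.0007893 ]), 'joint_torque': array([ 1.36128961e-03, -5.88339329e+01,  6.42346703e-01, -2.91295856e+01,
       -5.37834351e-02,  1.57507800e-02,  1.14574218e-04]), 'tool_pos': array([207.64630017, 589.10431925, 222.03610954]), 'tcp_rot': array([-6.74330312e-05,  1.68615639e-01,  9.85681703e-01, -5.85213487e-04]), 'wrist_force': array([-0.58456679, -0.59159504,  0.87966649]), 'wrist_torque': array([-0.04174233,  0.00550131, -0.01517871]), 'gripper_width': 87.75865971611904}
```

View pics/side0.png

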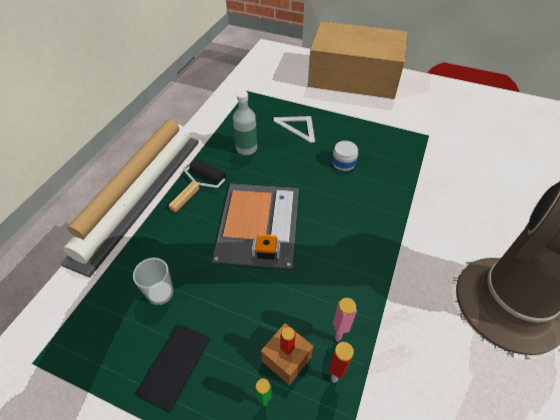

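View pics/top0.png

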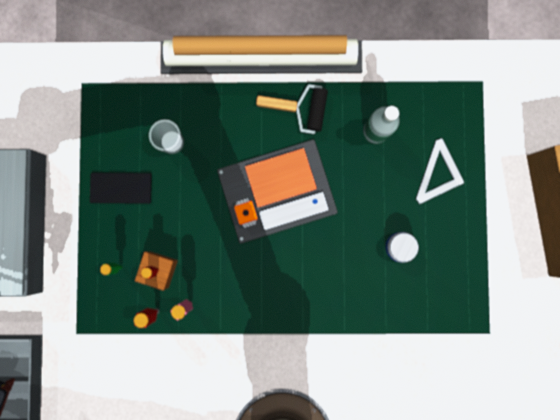

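View pics/wrist0.png

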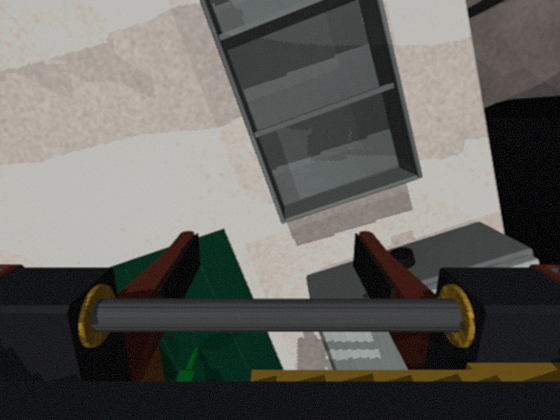

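```bash
python3 - <<'E'
from h import *
import pickle
D=pickle.load(open('D0.pkl','rb'))
def crop(n,x0,y0,x1,y1,s,f):
    im=cv2.cvtColor(D[n]['img'],cv2.COLOR_RGB2BGR)[y0:y1,x0:x1]
    return cv2.resize(im,None,fx=s,fy=s,interpolation=cv2.INTER_CUBIC)
a=crop('side',245,280,375,410,4,'');b=crop('top',90,240,200,340,5,'')
cv2.imwrite('pics/cs.png',a);cv2.imwrite('pics/ct.png',b)
cv2.imwrite('pics/cc.png',crop('top',215,135,345,250,5.5,''))
cv2.imwrite('pics/ccs.png',crop('side',210,175,310,275,6,''))
E
```

```text
(no output)
```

View pics/cs.png

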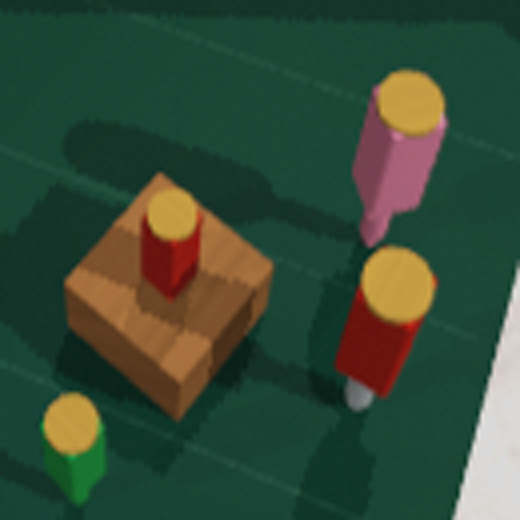

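View pics/ct.png

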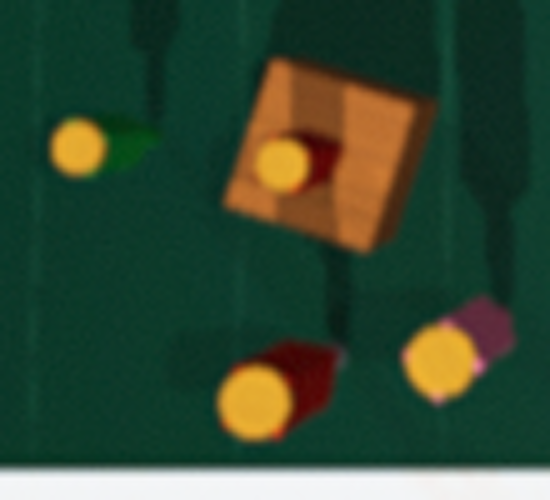

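View pics/cc.png

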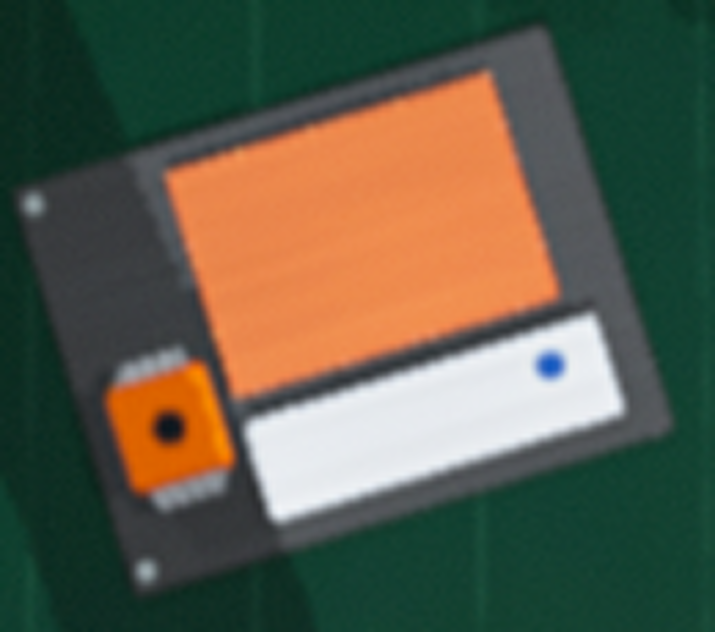

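View pics/ccs.png

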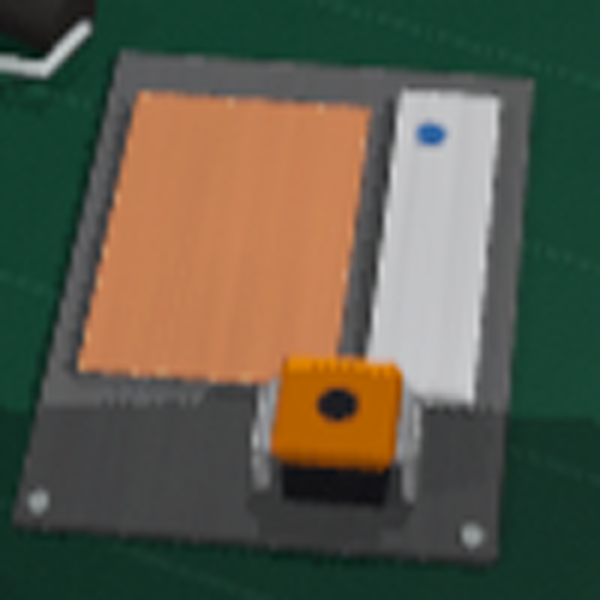

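```bash
cat > m.py <<'E'
from h import *
import pickle
D=pickle.load(open('D0.pkl','rb'))
def tri(pairs):
    A=np.zeros((3,3));b=np.zeros(3)
    for n,u,v in pairs:
        c,k=ray(D[n],u,v);k/=np.linalg.norm(k);P=np.eye(3)-np.outer(k,k);A+=P;b+=P@c
    return np.linalg.solve(A,b)
def blob(n,lo,hi,box):
    x0,y0,x1,y1=box
    hsv=cv2.cvtColor(D[n]['img'],cv2.COLOR_RGB2HSV)
    m=cv2.inRange(hsv,lo,hi); q=np.zeros_like(m);q[y0:y1,x0:x1]=m[y0:y1,x0:x1]
    k,l,s,c=cv2.connectedComponentsWithStats(q)
    i=1+np.argmax(s[1:,4]); return c[i],s[i],(l==i).astype(np.uint8)
E
python3 - <<'E'
from m import *
# blue dot
bt=blob('top',(105,120,80),(130,255,255),(300,190,330,212)); bs=blob('side',(105,120,80),(130,255,255),(270,185,300,210))
print('blue',bt[:2],bs[:2],tri([('top',*bt[0]),('side',*bs[0])]),onz(D['top'],*bt[0],16),onz(D['side'],*bs[0],16))
# cap
ct=blob('top',(18,120,150),(28,255,255),(136,262,160,285)); cs=blob('side',(18,100,130),(28,255,255),(275,320,302,345))
print('cap',ct[:2],cs[:2],tri([('top',*ct[0]),('side',*cs[0])]),onz(D['top'],*ct[0],130),onz(D['side'],*cs[0],130))
# pad dark disc
for n,box in(('top',(238,205,254,220)),('side',(260,236,275,250))):
    p=blob(n,(0,0,0),(179,255,90),box);print(n,p[:2],onz(D[n],*p[0],48))
# copper
for n,box in(('top',(230,130,330,210)),('side',(215,180,280,240))):
    p=blob(n,(5,120,150),(14,190,255),box);ap=cv2.approxPolyDP(max(cv2.findContours(p[2],0,2)[0],key=cv2.contourArea),4,True)[:,0]
    print(n,p[1],[(tuple(a),onz(D[n],*a,16)[:2].round(1)) for a in ap])
    w=blob(n,(0,0,150),(179,60,255),(255,185,335,235) if n=='top' else (265,185,300,250));ap=cv2.approxPolyDP(max(cv2.findContours(w[2],0,2)[0],key=cv2.contourArea),3,True)[:,0]
    print(n,w[1],[(tuple(a),onz(D[n],*a,16)[:2].round(1)) for a in ap])
# stand
for n,z,box in(('top',60,(130,248,180,295)),):
    p=blob(n,(5,80,60),(17,255,255),box);rr=cv2.minAreaRect(np.argwhere(p[2])[:,::-1].astype(np.float32));print(n,p[1],rr,[onz(D[n],*a,z)[:2].round(1) for a in cv2.boxPoints(rr)])
E
```

```text
blue (array([314.53846154, 200.84615385]), array([313, 199,   4,   4,  13], dtype=int32)) (array([281.2, 197. ]), array([280, 196,   4,   3,  10], dtype=int32)) [570.78437621 -79.02427475  20.52611368] [571.43445229 -79.20970428  16.        ] [571.89435624 -82.76584546  16.        ]
cap (array([145.81578947, 272.39473684]), array([141, 268,  10,  10,  76], dtype=int32)) (array([287.54761905, 332.83333333]), array([282, 327,  12,  13, 126], dtype=int32)) [406.66525501 298.42350807 136.63182547] [406.69327901 300.19303558 130.        ] [407.09212759 295.76306675 130.        ]
top (array([245.25, 212.25]), array([243, 210,   5,   5,  20], dtype=int32)) [542.6132438   86.75027679  48.        ]
side (array([265.625, 242.   ]), array([263, 240,   6,   5,  24], dtype=int32)) [543.26193023  83.81772542  48.        ]
top [ 245  148   72   59 2707] [((np.int32(302), np.int32(148)), array([700.8, -49.5])), ((np.int32(245), np.int32(167)), array([654.6,  89.5])), ((np.int32(257), np.int32(206)), array([559.3,  60.3])), ((np.int32(316), np.int32(188)), array([602.7, -83. ]))]
top [ 260  192   69 
[... 283 characters left out ...]
32(233), np.int32(191)), array([698.7, -53.4])), ((np.int32(223), np.int32(235)), array([656.9,  84.7])), ((np.int32(268), np.int32(234)), array([556.8,  40.2])), ((np.int32(271), np.int32(194)), array([600.8, -82.2]))]
side [271 190  22  52 839] [((np.int32(277), np.int32(190)), array([ 591.6, -101.4])), ((np.int32(271), np.int32(234)), array([550. ,  37.4])), ((np.int32(288), np.int32(241)), array([504.1,  40.8])), ((np.int32(292), np.int32(191)), array([ 553.2, -113.3]))]
top [135 251  42  39 972] ((155.05001831054688, 270.8500061035156), (34.152591705322266, 32.57146072387695), 18.43494987487793) [array([382.8, 345.4]), array([454.4, 322.4]), array([429.2, 246.4]), array([357.8, 269.7])]
```

```bash
python3 - <<'E'
from m import *
for n,a,b in(('green',(105.5,269.5),(262.5,386)),('red',(141,320),(344,351)),('pink',(178,312),(347,305.5))): print(n,tri([('top',*a),('side',*b)]))
# handle bottom corner side crop (172,300)
for p in((172,300),(140,265),(200,262)): print(onz(D['side'],245+p[0]/4,280+p[1]/4,60))
for p in((273,58),(223,206),(370,253),(418,103)): print('standtop',onz(D['top'],90+p[0]/5,240+p[1]/5,60))
for p in((68,283),(160,173),(273,265),(180,375)): print('standtop side',onz(D['side'],245+p[0]/4,280+p[1]/4,60))
E
```

```text
green [412.90529219 391.25229606 123.81266821]
red [307.7498965  301.19186808 161.99713225]
pink [324.87933846 222.61153511 161.62621774]
[399.89481808 308.11884993  60.        ]
[419.82849914 298.67362645  60.        ]
[394.17785721 286.52521605  60.        ]
standtop [450.65960708 320.9472582   60.        ]
standtop [382.08430144 343.33759553  60.        ]
standtop [360.30853142 274.56567854  60.        ]
standtop [429.62933767 252.92273239  60.        ]
standtop side [447.7969703 319.4020636  60.       ]
standtop side [427.87466229 253.02764799  60.        ]
standtop side [361.85430756 274.6958723   60.        ]
standtop side [384.27989805 337.95563904  60.        ]
```

Call:
{"method": "play_rows", "body": {"moves": [[3.4,-5,0,0,0,0,-1],[6.8,-10,0,0,0,0,-1],[10.2,-15,0,0,0,0,-1],[13.6,-20,0,0,0,0,-1],[16.8,-24.8,0,0,0,0,-1],[19.9,-29.2,0,0,0,0,-1],[19.9,-29.2,0,0,0,0,-1],[19.9,-29.2,0,0,0,0,-1]]}}

```text
t: 1.15
tool_pos: [406.3, 298.0, 222.6]
tcp_rot: [-0.0, 0.169, 0.986, 0.0]
wrist_force: [-0.2, 0.3, 0.6]
gripper_width: 87.6
```

```bash
python3 - <<'E'
from h import *
import pickle
d=grab('wrist','w1.png');pickle.dump(d,open('w1.pkl','wb'))
print(status.state()['t'],status.state()['tool_pos'])
for z in(60,133): print(proj(d,(405.5,297,z)))
E
```

```text
1.2 [405.94804607 298.54034814 222.53148207]
(np.float64(274.38161988275465), np.float64(186.10146570106832))
(np.float64(273.8853191004764), np.float64(204.86137087906752))
```

View pics/w1.png

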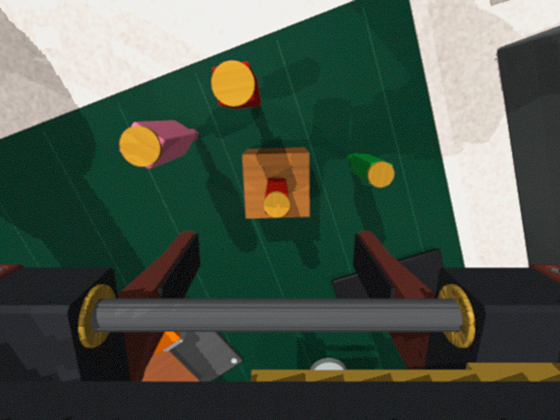

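```bash
python3 - <<'E'
from m import *
d=pickle.load(open('w1.pkl','rb'));D={'w':d}
import m; m.D=D
p=blob('w',(18,100,130),(28,255,255),(255,190,300,220));print(p[:2],onz(d,*p[0],134))
p=blob('w',(5,60,60),(17,220,255),(235,140,320,225));print(p[:2])
rr=cv2.minAreaRect(np.argwhere(p[2])[:,::-1].astype(np.float32));print(rr)
print([onz(d,*q,60)[:2].round(1) for q in ((243,149),(308,149),(310,217),(243,217))], np.mean([onz(d,*q,60)[:2] for q in ((243,149),(308,149),(310,217),(243,217))],axis=0))
E
```

```text
(array([276.38178295, 204.35077519]), array([264, 192,  26,  26, 516], dtype=int32)) [405.51051897 299.24508466 134.        ]
(array([276.23247632, 179.56454668]), array([ 242,  147,   68,   72, 3695], dtype=int32))
((276.1833801269531, 182.79336547851562), (69.59037780761719, 66.81039428710938), 87.91743469238281)
[array([357.3, 279.4]), array([379.9, 343.3]), array([451.6, 322.5]), array([426.9, 252.5])] [403.9243931 299.4220413]
```

Call:
{"method": "play_rows", "body": {"moves": [[0,0,-4,0,0,0,-1],[0,0,-8,0,0,0,-1],[0,0.1,-11.5,0,0,0,-1],[0,0.1,-14,0,0,0,-1],[0,0.1,-14.6,0,0,0,-1],[0,0.1,-14.6,0,0,0,-1],[0,0.1,-14.6,0,0,0,1],[0,0.1,-14.6,0,0,0,1],[0,0.1,-14.6,0,0,0,1],[0,0.1,-14.6,0,0,0,1],[0,0.1,-14.6,0,0,0,1],[0,0.1,-14.6,0,0,0,1]], "squeeze": 55}}

```text
t: 2.7
tool_pos: [406.7, 298.4, 76.6]
tcp_rot: [-0.0, 0.169, 0.986, -0.0]
wrist_force: [-0.2, -0.2, -0.2]
gripper_width: 31.3
```

Call:
{"method": "play_rows", "body": {"moves": [[0,0,0,0,0,0,1],[0,0,0,0,0,0,1],[0,0,0,0,0,0,1],[0,0,0,0,0,0,1]]}}

```text
t: 3.2
tool_pos: [406.7, 298.4, 76.6]
tcp_rot: [-0.0, 0.169, 0.986, -0.0]
wrist_force: [-0.9, 0.1, -0.1]
gripper_width: 19.7
```

Call:
{"method": "play_rows", "body": {"moves": [[0,0,2,0,0,0,1],[0,0,5,0,0,0,1],[0,0,8,0,0,0,1],[0,0,10.5,0,0,0,1],[1,-1.6,12.5,0,0,3,1],[3,-4.6,14,0,0,8,1],[5.5,-8.5,15,0,0,13,1],[8,-12.4,15.5,0,0,18,1],[10.5,-16.3,15.5,0,0,23,1],[13,-20.2,15.5,0,0,28,1],[15.5,-24.1,15.5,0,0,33,1],[17.8,-27.6,15.5,0,0,35.5,1],[19.3,-29.8,15.5,0,0,36,1],[19.3,-29.8,15.5,0,0,36,1],[19.3,-29.8,15.5,0,0,36,1]]}}

```text
t: 5.08
tool_pos: [599.2, 1.4, 231.3]
tcp_rot: [-0.0, -0.144, 0.99, 0.0]
wrist_force: [-0.5, 0.7, -0.8]
gripper_width: 20.0
```

```bash
python3 - <<'E'
from h import *
import pickle
d={n:grab(n,n+'2.png') for n in('wrist','side')};pickle.dump(d,open('d2.pkl','wb'))
s=status.state();print(s['t'],s['tool_pos'],s['tcp_rot'],s['gripper_width'])
E
```

```text
5.175 [599.22915075   1.89825657 231.57009255] [-1.70761922e-04 -1.45103056e-01  9.89416466e-01  3.61050569e-04] 19.540648702998098
```

View pics/wrist2.png

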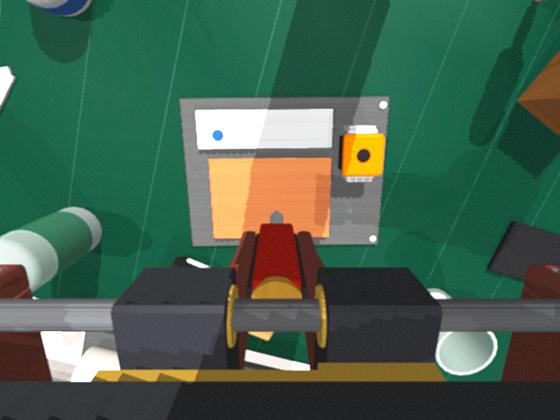

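View pics/side2.png

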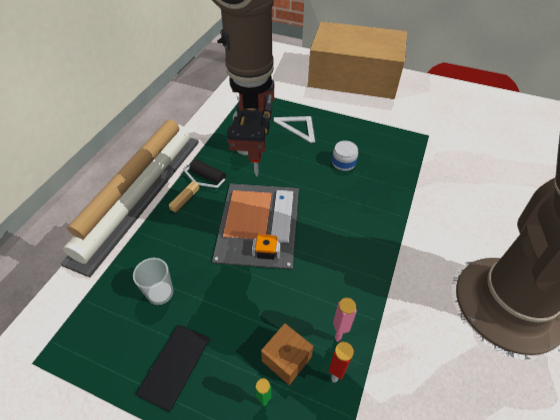

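```bash
python3 - <<'E'
from h import *
import pickle
d=pickle.load(open('d2.pkl','rb'))['wrist'];im=cv2.cvtColor(d['img'],cv2.COLOR_RGB2BGR)
cv2.imwrite('pics/w2c.png',cv2.resize(im[90:250,170:400],None,fx=3.4,fy=3.4,interpolation=cv2.INTER_CUBIC))
f=210/np.tan(np.radians(d['vfov'])/2)
print('tip proj',proj(d,(599.2,1.9,231.5+19-85)))
g=cv2.cvtColor(d['img'],cv2.COLOR_RGB2HSV).astype(float); R=d['img'].astype(float)
# groove: dark rows between rail and copper per column, brightness = max channel
V=g[:,:,2]; P=[];Q=[]
def cross(v,r0,r1,th):
    # first crossing from bright to dark r0->r1
    st=1 if r1>r0 else -1
    for r in range(r0,r1,st):
        a,b=v[r],v[r+st]
        if a>=th>b: return r+st*(a-th)/(a-b)
for u in range(216,326,6):
    v=V[:,u]; lo=v[146:162].min()
    a=cross(v,143,160,(v[140]+lo)/2); b=cross(v,166,150,(v[168]+lo)/2)
    if a and b:
        P.append(onz(d,u,a,16));Q.append(onz(d,u,b,16)); print(u,round(a,2),round(b,2),end='; ')
P=np.array(P);Q=np.array(Q)
for E in(P,Q,(P+Q)/2):
    c=E.mean(0); w=np.linalg.svd(E[:,:2]-c[:2])[2][0]; print('\n',c,np.degrees(np.arctan2(-w[0]*np.sign(w[1]),abs(w[1]))),np.linalg.svd(E[:,:2]-c[:2])[1])
w=abs(w[1])/w[1]*w if w[1]<0 else w
print('gap',np.linalg.norm(P-Q,axis=1).mean())
hsv=cv2.cvtColor(d['img'],cv2.COLOR_RGB2HSV)
def cen(lo,hi,b):
    m=cv2.inRange(hsv[b[1]:b[3],b[0]:b[2]],lo,hi);M=cv2.moments(m,True);return M['m10']/M['m00']+b[0],M['m01']/M['m00']+b[1],M['m00']
bl=cen((105,120,80),(130,255,255),(205,125,230,146));pd=cen((0,0,0),(179,255,80),(354,146,374,166))
print(bl,onz(d,*bl[:2],16),pd,onz(d,*pd[:2],48))
E
```

```text
tip proj (np.float64(275.82473140936395), np.float64(213.48033509604068))
216 148.71 157.53; 222 148.66 157.32; 228 148.6 157.31; 234 148.58 157.37; 240 148.52 157.34; 246 148.47 157.15; 252 148.46 156.93; 258 147.89 157.6; 264 148.03 157.55; 270 147.92 157.46; 276 147.88 157.39; 282 147.85 157.18; 288 147.88 157.09; 294 148.02 157.22; 300 147.93 157.25; 306 147.85 157.32; 312 147.53 157.27; 318 147.5 157.19; 324 147.46 157.13; 
 [567.20535304 -15.02386497  16.        ] 17.222286026693023 [173.54622497   0.71421613]

 [577.88198309 -11.89562529  16.        ] 16.669346095822984 [174.89623314   0.82280477]

 [572.54366807 -13.45974513  16.        ] 16.944724792835878 [174.2191988    0.34646976]
gap 11.129925714531586
(217.3972602739726, 134.94520547945206, 73.0) [570.20919464 -79.76981217  16.        ] (363.01960784313724, 155.30392156862746, 102.0) [542.04968143  86.38978606  48.        ]
```

View pics/w2c.png

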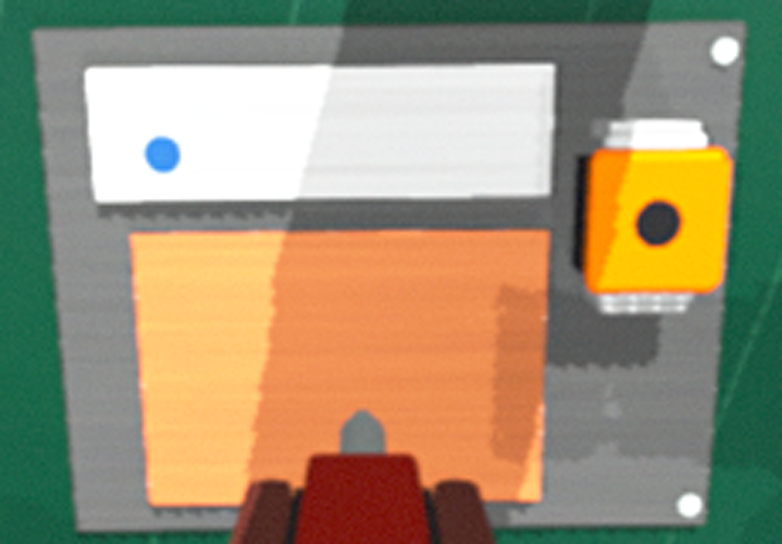

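Call:
{"method": "play_rows", "body": {"moves": [[-0.4,-3.5,-3,0,0,0,1],[-0.9,-7,-7,0,0,0,1],[-0.9,-7.4,-11,0,0,0,1],[-0.9,-7.4,-13,0,0,0,1],[-0.9,-7.4,-13,0,0,0,1],[-0.9,-7.4,-13,0,0,0,1],[-0.9,-7.4,-13,0,0,0,1]]}}

```text
t: 6.05
tool_pos: [591.6, -73.2, 103.0]
tcp_rot: [0.001, -0.145, 0.989, -0.0]
wrist_force: [0.6, -0.1, -0.6]
gripper_width: 19.6
```

```bash
python3 - <<'E'
from h import *
d={n:grab(n,n+'3.png') for n in('wrist','side')}
s=status.state();print(s['t'],s['tool_pos'],s['tcp_rot'],s['gripper_width'],s['wrist_force'])
im=cv2.cvtColor(d['wrist']['img'],cv2.COLOR_RGB2BGR)
cv2.imwrite('pics/w3c.png',cv2.resize(im[100:300,190:380],None,fx=3,fy=3,interpolation=cv2.INTER_CUBIC))
im=cv2.cvtColor(d['side']['img'],cv2.COLOR_RGB2BGR)
cv2.imwrite('pics/s3c.png',cv2.resize(im[120:270,200:320],None,fx=4,fy=4,interpolation=cv2.INTER_CUBIC))
for w in('wrist','side'):print(w,proj(d[w],(590.8,-73.6,8)),proj(d[w],s['tool_pos']-[0,0,66]))
E
```

```text
6.15 [591.29913245 -73.32974994 102.6621064 ] [ 8.20522610e-04 -1.44440713e-01  9.89513114e-01 -5.76534536e-05] 19.794529745063446 [ 0.1660641   0.54554376 -1.46409577]
wrist (np.float64(275.169502579611), np.float64(201.84222679041153)) (np.float64(275.18582565777933), np.float64(212.48986451676794))
side (np.float64(273.25617846722645), np.float64(199.34196843677066)) (np.float64(272.94171560019777), np.float64(192.16536665112116))
```

View pics/w3c.png

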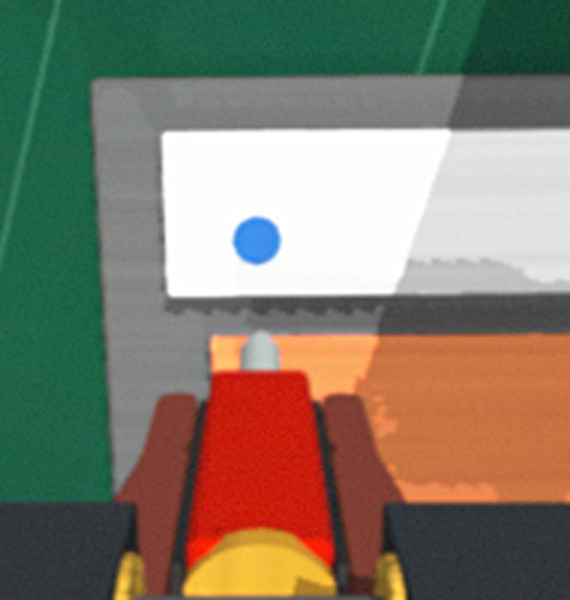

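View pics/s3c.png

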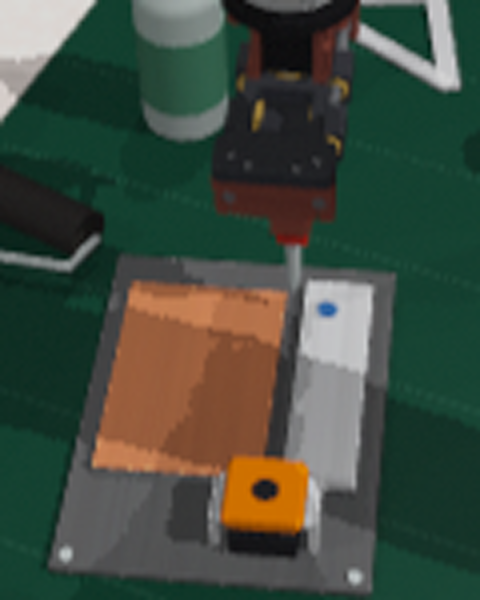

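Call:
{"method": "play_rows", "body": {"moves": [[0,0,-0.6,0,0,0,1],[0,0,-1.1,0,0,0,1],[0,0,-1.6,0,0,0,1],[0,0,-2.0,0,0,0,1],[0,0,-2.3,0,0,0,1],[0,0,-2.5,0,0,0,1],[0,0,-2.5,0,0,0,1],[0,0,-2.5,0,0,0,1],[0,0,-2.5,0,0,0,1]]}}

```text
t: 7.28
tool_pos: [590.8, -73.5, 76.8]
tcp_rot: [0.0, -0.144, 0.99, 0.0]
wrist_force: [0.1, 0.5, -0.4]
gripper_width: 19.7
```

```bash
python3 - <<'E'
from h import *
d={n:grab(n,n+'4.png') for n in('wrist',)}
s=status.state();print(s['t'],s['tool_pos'],s['tcp_rot'],s['gripper_width'],s['wrist_force'])
im=cv2.cvtColor(d['wrist']['img'],cv2.COLOR_RGB2BGR)
cv2.imwrite('pics/w4c.png',cv2.resize(im[100:300,190:380],None,fx=3,fy=3,interpolation=cv2.INTER_CUBIC))
E
```

```text
7.325 [590.80618983 -73.51711724  76.78719323] [ 1.17916560e-04 -1.44253282e-01  9.89540791e-01  9.88146693e-06] 19.805453572261015 [-0.67683158  0.38130915 -1.84071864]
```

View pics/w4c.png

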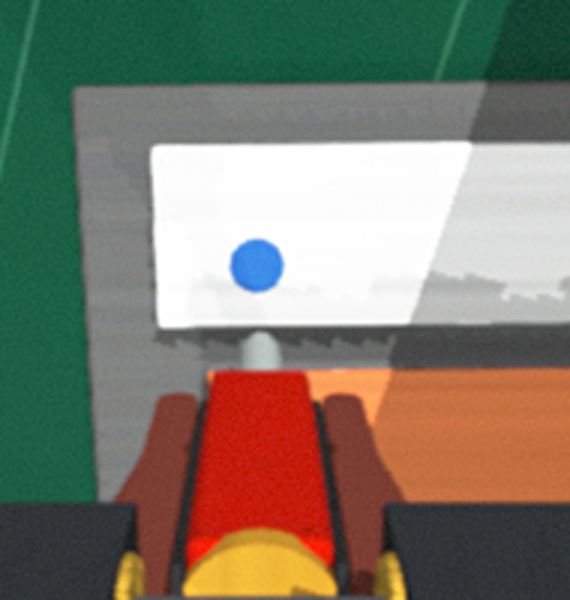

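Call:
{"method": "play_rows", "body": {"moves": [[-0.11,0.35,-0.02,0,0,0,1],[-0.21,0.69,-0.05,0,0,0,1],[-0.32,1.03,-0.05,0,0,0,1],[-0.42,1.38,-0.05,0,0,0,1],[-0.52,1.72,-0.05,0,0,0,1],[-0.63,2.07,-0.05,0,0,0,1],[-0.73,2.41,-0.05,0,0,0,1],[-0.84,2.76,-0.05,0,0,0,1],[-0.94,3.1,-0.05,0,0,0,1],[-1.05,3.44,-0.05,0,0,0,1],[-1.15,3.79,-0.05,0,0,0,1],[-1.26,4.13,-0.05,0,0,0,1],[-1.36,4.48,-0.05,0,0,0,1],[-1.47,4.82,-0.05,0,0,0,1],[-1.57,5.17,-0.05,0,0,0,1],[-1.68,5.51,-0.05,0,0,0,1],[-1.78,5.85,-0.05,0,0,0,1],[-1.89,6.2,-0.05,0,0,0,1]]}}

```text
t: 9.57
tool_pos: [571.7, -11.3, 76.1]
tcp_rot: [-0.0, -0.144, 0.99, 0.0]
wrist_force: [0.5, -0.1, -0.1]
gripper_width: 19.5
```

```bash
python3 - <<'E'
from h import *
d={n:grab(n,n+'5.png') for n in('wrist',)}
s=status.state();print(s['t'],s['tool_pos'],s['tcp_rot'],s['gripper_width'],s['wrist_force'])
im=cv2.cvtColor(d['wrist']['img'],cv2.COLOR_RGB2BGR)
cv2.imwrite('pics/w5c.png',cv2.resize(im[100:300,190:380],None,fx=3,fy=3,interpolation=cv2.INTER_CUBIC))
E
```

```text
9.625 [571.64994567 -10.66373112  76.12525232] [-4.09706283e-05 -1.44528410e-01  9.89500629e-01  2.03863477e-04] 19.95403108342349 [-0.66515294  0.69629155 -1.55836175]
```

View pics/w5c.png

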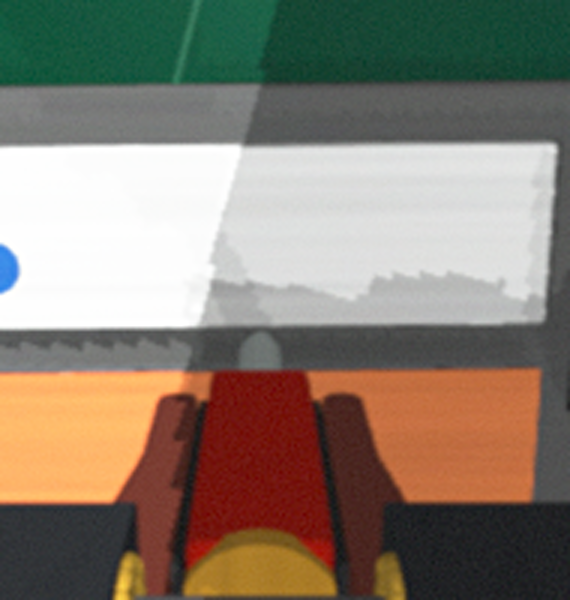

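Call:
{"method": "play_rows", "body": {"moves": [[-0.11,0.36,0,0,0,0,1],[-0.22,0.72,0,0,0,0,1],[-0.32,1.07,0,0,0,0,1],[-0.43,1.43,0,0,0,0,1],[-0.54,1.79,0,0,0,0,1],[-0.65,2.14,0,0,0,0,1],[-0.76,2.5,0,0,0,0,1],[-0.86,2.86,0,0,0,0,1],[-0.97,3.21,0,0,0,0,1],[-1.08,3.57,0,0,0,0,1],[-1.19,3.93,0,0,0,0,1],[-1.3,4.28,0,0,0,0,1],[-1.4,4.64,0,0,0,0,1],[-1.51,5,0,0,0,0,1],[-1.6,5.3,0,0,0,0,1],[-1.6,5.3,0,0,0,0,1],[-1.6,5.3,0,0,0,0,1],[-1.6,5.3,0,0,0,0,1]]}}

```text
t: 11.88
tool_pos: [555.9, 41.3, 76.2]
tcp_rot: [-0.0, -0.144, 0.99, -0.0]
wrist_force: [0.4, 0.5, -1.5]
gripper_width: 19.9
```

```bash
python3 - <<'E'
from h import *
d={n:grab(n,n+'6.png') for n in('wrist',)}
s=status.state();print(s['t'],s['tool_pos'],s['tcp_rot'],s['gripper_width'],s['wrist_force'])
im=cv2.cvtColor(d['wrist']['img'],cv2.COLOR_RGB2BGR)
cv2.imwrite('pics/w6c.png',cv2.resize(im[100:300,190:380],None,fx=3,fy=3,interpolation=cv2.INTER_CUBIC))
hsv=cv2.cvtColor(d['wrist']['img'],cv2.COLOR_RGB2HSV)
m=cv2.inRange(hsv[170:225,290:350],(0,0,0),(179,255,70));k,l,st,c=cv2.connectedComponentsWithStats(m);
for i in range(1,k):
  if st[i,4]>30: print(st[i],c[i]+[290,170],onz(d['wrist'],*(c[i]+[290,170]),48))
E
```

```text
11.925 [555.86898111  41.2975769   76.15485969] [ 1.63204732e-05 -1.44146308e-01  9.89556386e-01 -2.77226906e-05] 19.818745095600384 [ 0.64072015  0.4462067  -0.37049593]
[ 19  17  11  38 137] [312.54744526 200.68613139] [529.46344602  58.47373374  48.        ]
[49 50 11  5 40] [344.925 222.475] [537.45495     83.38664678  48.        ]
```

View pics/w6c.png

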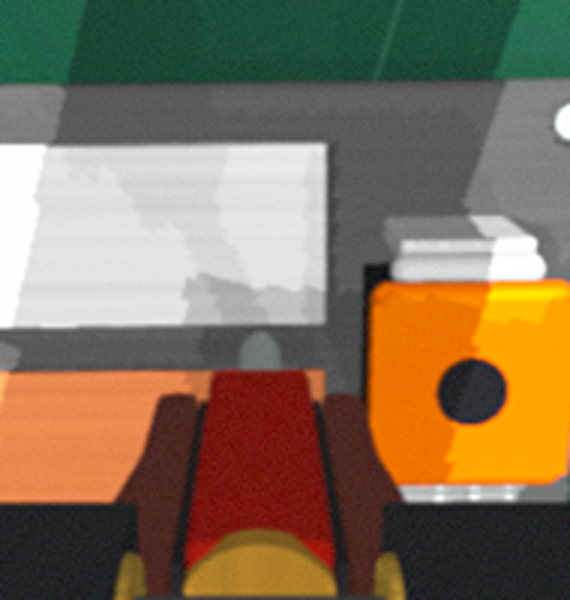

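Call:
{"method": "play_rows", "body": {"moves": [[0,0,1.5,0,0,0,1],[0,0,3.5,0,0,0,1],[0,0,5.5,0,0,0,1],[-0.4,1.3,5.5,0,0,0,1],[-0.9,2.9,5.5,0,0,0,1],[-1.4,4.5,5.5,0,0,0,1],[-1.4,4.5,5,0,0,0,1],[-1.4,4.5,5,0,0,0,1],[-1.4,4.5,5,0,0,0,1]]}}

```text
t: 13.05
tool_pos: [541.9, 85.7, 125.9]
tcp_rot: [-0.0, -0.144, 0.99, -0.0]
wrist_force: [1.2, 0.4, -0.1]
gripper_width: 20.2
```

```bash
python3 - <<'E'
from h import *
import pickle
d={n:grab(n,n+'7.png') for n in('wrist','side')};pickle.dump(d,open('d7.pkl','wb'))
s=status.state();print(s['t'],s['tool_pos'],s['wrist_force'])
print(proj(d['wrist'],s['tool_pos']-[0,0,66]))
d6=None
im=cv2.cvtColor(d['wrist']['img'],cv2.COLOR_RGB2BGR)
cv2.imwrite('pics/w7c.png',cv2.resize(im[130:280,200:350],None,fx=4,fy=4,interpolation=cv2.INTER_CUBIC))
im=cv2.cvtColor(d['side']['img'],cv2.COLOR_RGB2BGR)
cv2.imwrite('pics/s7c.png',cv2.resize(im[150:270,200:320],None,fx=5,fy=5,interpolation=cv2.INTER_CUBIC))
E
```

```text
13.15 [541.99243442  85.79547218 126.08666168] [-0.08926222 -0.77119474 -0.21252776]
(np.float64(275.3295495551556), np.float64(213.43987461624383))
```

View pics/w7c.png

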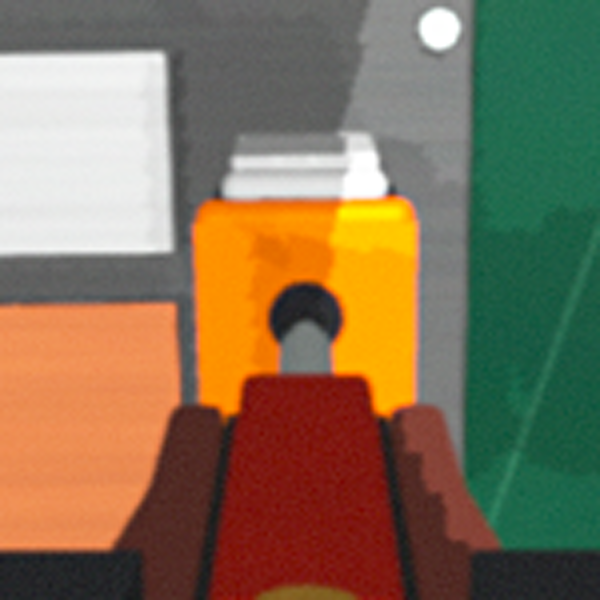

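View pics/s7c.png

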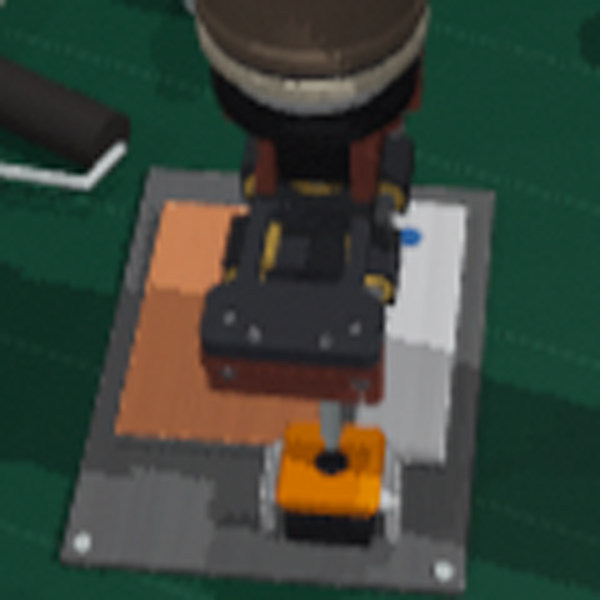

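Call:
{"method": "play_rows", "body": {"moves": [[0,0.05,-0.5,0,0,0,1],[0,0.05,-0.9,0,0,0,1],[0,0.05,-1.2,0,0,0,1],[0,0.05,-1.3,0,0,0,1],[0,0.05,-1.4,0,0,0,1],[0,0.05,-1.4,0,0,0,1]], "squeeze": 60}}

```text
t: 13.9
tool_pos: [542.4, 87.0, 113.1]
tcp_rot: [0.001, -0.144, 0.99, 0.0]
wrist_force: [-1.9, -0.9, 8.2]
gripper_width: 19.6
```

Call:
{"method": "play_rows", "body": {"moves": [[0,0,-0.1,0,0,0,1],[0,0,-0.2,0,0,0,1],[0,0,-0.3,0,0,0,1],[0,0,-0.4,0,0,0,1],[0,0,-0.4,0,0,0,1]]}}

```text
t: 14.52
tool_pos: [541.6, 86.7, 108.9]
tcp_rot: [-0.0, -0.144, 0.99, 0.0]
wrist_force: [-3.0, -1.4, 5.9]
gripper_width: 19.9
```

Call:
{"method": "play_rows", "body": {"moves": [[0,0,-0.1,0,0,0,1],[0,0,-0.2,0,0,0,1],[0,0,-0.3,0,0,0,1],[0,0,-0.4,0,0,0,1],[0,0,-0.5,0,0,0,1],[0,0,-0.6,0,0,0,1],[0,0,-0.6,0,0,0,1]]}}

```text
t: 15.4
tool_pos: [541.8, 87.0, 102.1]
tcp_rot: [-0.0, -0.144, 0.99, 0.0]
wrist_force: [-0.3, 0.3, 2.4]
gripper_width: 20.0
```

Call:
{"method": "play_rows", "body": {"moves": [[0,0,-0.05,0,0,0,1],[0,0,-0.1,0,0,0,1],[0,0,-0.1,0,0,0,1],[0,0,-0.1,0,0,0,1]]}}

```text
t: 15.9
tool_pos: [541.9, 87.0, 101.8]
tcp_rot: [0.0, -0.144, 0.99, 0.0]
wrist_force: [-1.4, -0.8, 8.3]
gripper_width: 19.7
```

```bash
python3 - <<'E'
from h import *
d={n:grab(n,n+'8.png') for n in('wrist','side')}
s=status.state();print(s['t'],s['tool_pos'],s['wrist_force'])
im=cv2.cvtColor(d['wrist']['img'],cv2.COLOR_RGB2BGR)
cv2.imwrite('pics/w8c.png',cv2.resize(im[130:280,200:350],None,fx=4,fy=4,interpolation=cv2.INTER_CUBIC))
im=cv2.cvtColor(d['side']['img'],cv2.COLOR_RGB2BGR)
cv2.imwrite('pics/s8c.png',cv2.resize(im[150:270,200:320],None,fx=5,fy=5,interpolation=cv2.INTER_CUBIC))
E
```

```text
16.0 [541.89020283  86.96574472 101.76474181] [-2.49448513 -0.46065887  8.07811643]
```

View pics/w8c.png

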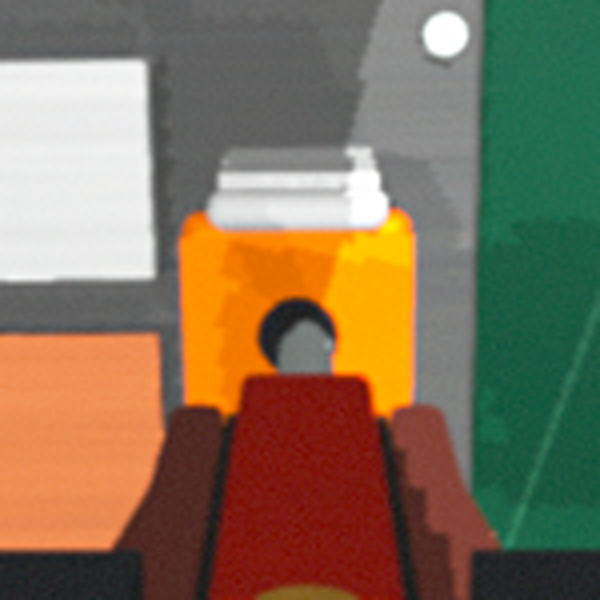

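View pics/s8c.png

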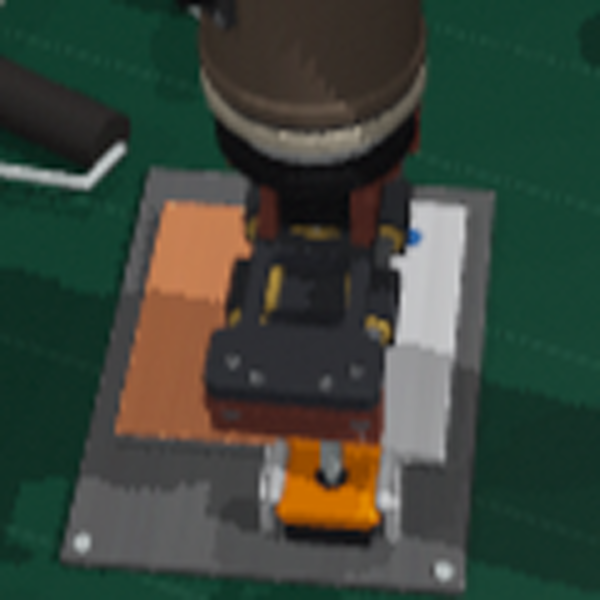

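Call:
{"method": "play_rows", "body": {"moves": [[0,0,-0.04,0,0,0,1],[0,0,-0.04,0,0,0,1],[0,0,-0.04,0,0,0,1],[0,0,-0.04,0,0,0,1],[0,0,-0.04,0,0,0,1],[0,0,-0.04,0,0,0,1]]}}

```text
t: 16.75
tool_pos: [541.9, 87.0, 101.6]
tcp_rot: [0.0, -0.144, 0.99, 0.0]
wrist_force: [-2.4, -0.2, 11.2]
gripper_width: 19.7
```

```bash
python3 - <<'E'
from h import *
s=status.state();print(s['t'],s['tool_pos'],s['wrist_force'],s['gripper_width'])
print(r.hand_in())
E
```

```text
16.75 [541.9109733   86.99397081 101.64177371] [-2.4320202 -0.2323639 11.229839 ] 19.70269950103809
the job is handed in; nothing more can be done
None
```

I ran the seam, snapped the cover home and handed the job in at t = 16.75 s with the stylus still pressing on it. The hand-in gave no verdict.

**Stylus:** I took the smaller of the two red-handled styluses, the one in the stand, and gripped it square on the handle. The finger opening held at about 19.7 mm throughout.

**Seam:** I ran the groove from the blue dot to the orange-cover end at about 3 cm/s. The tip stayed an estimated 9.5–10 mm above the table, and the wrist pictures showed it between the rail and the copper plate. Forces stayed near zero, so it barely touched the floor or walls.

**Cover:** Pressing its middle took about 8 N at first, then about 6 N. The tool came down 12 mm in all, from about 114 to 102 mm, and the resistance then rose on the solid stop. The last side and wrist pictures show the cover below its spring ears and level, with the tip on the black disc. The tip looked about 2–3 mm off the disc's middle, within the 15 mm allowed.

**Last reading:** The push was 11.2 N straight down, with about 2.4 N sideways, and the tool was upright.

**Not checked:** I did not measure the bystanders' positions at the end. The arm came near none of them, and the parts visible in the last pictures showed nothing moved. The brief force peak at the snap fell between readings.

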